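Put the blood tube tray on the rocker

ROBOT

A 6-joint arm with a two-finger parallel gripper is mounted at the origin on the work surface. World frame = base frame: x ahead of the robot, y to its left, z up, the work surface at z = 0. Lengths are in m, angles in rad, forces in N, time in s.
With the tool pointing down it reaches from about 0.375 to 0.975 m from the base axis. Payload 3.8 kg.
Tool frame: the origin (TCP) lies at the very end of the fingers, on their centre line; the grasp point (between the pads) lies 19 mm behind it (bot.grip_point_offset is the distance from the TCP to the grasp point, in m); z points along the fingers, x is the direction in which the jaws open and shut, and the axes are right-handed (so a half turn about z gives the same grasp; the last joint's range is limited). The gripper opens to 85 mm and grips with 20 to 120 N. Pads are 22 mm wide; open, the fingers measure 114 mm over their backs; the gripper's body (76 mm by 85 mm) begins 54 mm behind the grasp point. The pads swing forward as they close: fully open they stand 13 mm farther back than shut.
Start: joints at [1.126, 0.264, 1.604, -0, 1.274, -0.037], TCP at [0.268, 0.62, 0.231] pointing down, gripper open.
Joint ranges: [-2.63, 2.63], [-0.94, 2.18], [0.31, 2.57], [-1.31, 4.45], [0, 2.66], [-2.55, 2.55]. Speed limits (rad/s): [2.57, 2.57, 3.14, 3.14, 3.14, 3.14].

INTERFACE

Orientations are given as a rotation vector (axis times angle).
In Python, from workcell import bot, read_camera gives the robot as it stands.
- The arm moves only by the tool arm_command, never from a script. Its argument "rows" is a list of rows, each an object with "delta_rot": the turn, a rotation vector about the tool's x, y, z in rad, a list of three; "xyz": the shift along the tool's x, y, z in m, a list of three; "gripper": the finger opening in m, from 0 to 0.0854. A call has 1 to 12 rows; each row shifts and turns the commanded pose from where the row before left it, along the tool's axes as they then stand; what a row does not reach is not made up. A row lasts 1/10 s, in which the tool goes at most 50 mm and 8.59 degrees, less where a joint would pass 70% of its speed; a pose out of reach is approached as far as the arm can. A call is refused whole if a number of a shift passes 0.05 or a number of a turn 0.15, either way. A call with a gripper value outside its range is refused whole. The fingers move at their own pace and stop on an object; "force" is the grip in N (left out, the last holds). Time passes only in rows, so rows that do not move let the fingers close. It gives the time, the measured TCP pose, the force and the opening at its end, in the units of the state.
- bot.read_state(): the state, without advancing time (a new reading comes with each control period).
- read_camera(name): name is "side" or "top"; returns a dict with "pixels" (384x512x3 uint8, red, green, blue), "range_z" (384x512 float32, m along the optical axis (not along the pixel's ray), 0 where there is no reading), "intrinsics" (3x3 intrinsics, pixels), "dist_coeffs" ([k1, k2, p1, p2, k3] as OpenCV has them; the pictures are not rectified), "camera_from_world" (4x4, takes a point from world to camera coordinates). Camera axes: x right, y up, looking along -z (the intrinsics and any distortion apply to the point x, -y, -z); pixel columns grow to the right and rows downward; lengths in m; the calibration is good to about 2 mm. A picture is of the moment at which its call begins.
- bot.finish_job(): hands the job in, once; it reports no verdict.
The state is a dict: "time": time; "q": joint angles; "joint_vel": joint speeds; "joint_torque": joint torques, N m; "tool_pos": TCP position; "tcp_rot": TCP orientation; "wrist_force": force on the tool from outside, world axes, zero at the start; "torque": the same for the moment, N m; "width": opening from 0.0 (shut) to 1.0 (fully open).
Only numpy, scipy, OpenCV 4.12 (cv2) and the standard library are available. Lean on these libraries where they do the work, as an engineer would, in place of code of your own. Each camera call takes 0.05 s, during which the arm holds its last target.

TASK

The blue tray of blood sample tubes has been pushed under the steel shelf riser. Draw it right out and set it down on the open counter, then take it again, hang it gently and level by its two lug holes on the two upright pins of the tube rocker, fully home at both ends (either way round), and then let go and press the rocker's green start button. Leave the other things where they stand.

Things in the scene. Friction and masses are not known exactly. Their poses are not given: they have to be found in the camera images.
- tray_mid (a point): Centre of the loose blue tube tray (about 0.35 kg), 14 mm above its underside; point x along the tray, z up. Block 136 long x 56 wide x 28 high, eight capped tubes inside below the rim, a lug at each end: 196 mm overall. Black rubber grip pads half-way along both sides (50 long, 60 mm wide over both, 3 to 25 mm above the underside): grip it here to hang it.
- hole_a (a point): Centre of the round hole (11 mm) at the underside of the lug at the tray's -x end: 83 mm from tray_mid, 8 mm above it. Each lug is 30 long, 56 wide, 6 thick, flush with the tray's top, free below (22 mm). At the start the tray lies on the work surface and only this end, 36 to 48 mm of it, sticks out from under the riser; there it can be gripped across the lug.
- hole_b (a point): Centre of the slotted hole (14 mm along the tray, 11 mm across) at the underside of the other lug: 83 mm from tray_mid along the tray's +x, 8 mm above it. At the start it is under the riser.
- riser: Fixed stainless shelf riser, a low bridge 170 deep (x) x 260 wide (y) x 72 high, sheet sides, open at front and back. Origin on the work surface at its centre. The tray sticks out of the front edge (local x = -85 mm) and leaves along the riser's -x, which is roughly world -y.
- seat (a point): On the fixed tube rocker (white housing 200 x 270, 70 mm high): mid-way between its two pins at the level of the lug shoulders, 118 mm above the work surface; its y runs along the line of the pins, z up. The cradle beam lies 27 mm below. Home, the tray's tray_mid is 8 mm below this point and its long axis along this y, either way round.
- pin_a (a point): Foot (shoulder level) of one upright steel pin, 83 mm from seat along its +y: 8 mm diameter, 16 mm high, the top 6 mm tapered to 3 mm. It stands on an aluminium block (30 mm along y, inner face 74 mm from seat, 76 mm across) with 18 mm high cheeks 66 mm apart beside the lug: no room for fingers at the lugs.
- pin_b (a point): Foot of the other pin, alike, 83 mm from seat along its -y.
- start_top (a point): Centre of the top of the green start button (26 mm wide) on the rocker's front control strip (98 mm from seat along its -x, 60 mm along its +y). It is pressed straight down: 6 mm travel, spring 5 N at the bottom.
- start (a joint): Travel of the start button: 0 up, 0.006 m fully pressed; springs back.
- sharps: Bystander: small red sharps container, 91 mm wide, 115 mm high, standing on the rear half of the riser. Origin at its foot.
- sanitiser: Bystander: small white and blue pump bottle, 48 mm wide, 134 mm high. Origin at its foot.
- cup: Bystander: white specimen cup with a yellow lid, 66 mm wide, 64 mm high. Origin at its foot.
Things that resemble listed ones, but are neither listed nor needed, are in the scene too. Several things look just like the part that bears tray_mid: the one meant starts nearest to the robot's base.

How it is judged:
On the way, in this order (a step that is already met when the one before it is completed fails the run):
1. the tray is set down on the counter, clear of the shelf riser and let go (x of tray_mid in the frame of riser below -0.183 m and height (world z) of tray_mid below 0.02 m and contact force between tray and the fingers below 0.1 N), for 0.1 s.
2. the tray hangs on both pins, fully home (horizontal distance between tray_mid and seat below 0.005 m and angle between the x axis of tray_mid and the y axis of seat, either way round below 0.05 rad and angle between tray_mid's own z axis and vertical below 0.04 rad and z of tray_mid in the frame of seat below -0.0055 m and contact force between tray and the fingers below 0.1 N), for 0.2 s.
3. the green start button is pressed (value of joint start above 0.004 m), for 0.05 s.
At the end, for the whole second after the job is handed in: The tray hangs on both pins of the rocker, lugs down on the shoulders at both ends (within 2.5 mm of home in height, 5 mm sideways, 3 degrees), released; the start button has been pressed after that and is up again; the sharps container, bottle and cup stand where they stood (horizontal distance between tray_mid and seat below 0.005 m and angle between the x axis of tray_mid and the y axis of seat, either way round below 0.05 rad and angle between tray_mid's own z axis and vertical below 0.04 rad and z of tray_mid in the frame of seat below -0.0055 m and value of joint start below 0.002 m); the robot touches nothing.
It fails at once if the tray of tubes is tipped more than 25 degrees (angle between tray_mid's own z axis and vertical above 0.44 rad).
It fails at once if the tray is slammed or dropped on the rocker (over 40 N) (contact force between tray and rocker above 40 N).
It fails at once if the tray is let fall onto the rocker (let go more than about 12 mm too high) (horizontal distance between tray_mid and seat below 0.1 m and linear speed of tray above 0.4 m/s and contact force between tray and the fingers below 0.1 N).
It fails at once if the sharps container, the pump bottle or the cup is disturbed (moved 30 mm) (distance of any of sharps, sanitiser, cup from where it was at the start of the episode above 0.03 m).
It also fails if it takes over 70 s, if anything falls off the work surface, if the arm or the gripper's body presses on something with over 40 N, if the wrist force passes 120 N, or if a joint passes its speed limit or range.

## Working session

There is one attempt and no reset: what is moved stays moved. The work goes in short steps, Python scripts to look and compute and a tool call to move; the robot and the scene stay as the last step left them, time stands still between calls to the robot, and variables do not carry over. Pictures are saved under pics/ and viewed, and the job is handed in when it is done.

Besides the shell and the picture viewer there is one more tool, called by a JSON object that holds its "fn" and its "kwargs", one argument or row to a line. arm_command: Moves the arm, as the interface text tells. Its arguments: {"type":"object","properties":{"rows":{"type":"array","items":{"type":"object","properties":{"delta_rot":{"type":"array","items":{"type":"number"}},"xyz":{"type":"array","items":{"type":"number"}},"gripper":{"type":"number"}}}},"force":{"type":"number"}},"required":["rows"]}

```bash
ls; mkdir -p pics; cat > h.py <<'E'
import numpy as np, cv2
from workcell import bot, read_camera
from scipy.spatial.transform import Rotation as R
def snap(n,fn):
    c=read_camera(n); cv2.imwrite('pics/'+fn,cv2.cvtColor(c['pixels'],cv2.COLOR_RGB2BGR)); np.save('pics/'+fn+'.npy',c,allow_pickle=True); return c
def load(fn): return np.load('pics/'+fn+'.npy',allow_pickle=True).item()
def ray(c,uv):
    uv=np.asarray(uv,float).reshape(-1,1,2)
    n=cv2.undistortPoints(uv,np.array(c['intrinsics']),np.array(c['dist_coeffs'])).reshape(-1,2)
    d=np.c_[n[:,0],-n[:,1],-np.ones(len(n))]
    T=np.linalg.inv(np.array(c['camera_from_world']))
    return T[:3,3], d@T[:3,:3].T
def onplane(c,uv,z):
    o,d=ray(c,uv); return o+d*((z-o[2])/d[:,2])[:,None]
def depthpt(c,uv):
    o,d=ray(c,uv); uv=np.asarray(uv).reshape(-1,2).astype(int)
    return o+d*c['range_z'][uv[:,1],uv[:,0]][:,None]
def proj(c,P):
    P=np.asarray(P,float).reshape(-1,3);T=np.array(c['camera_from_world']);p=P@T[:3,:3].T+T[:3,3]
    p=p*[1,-1,-1]
    return cv2.projectPoints(p,np.zeros(3),np.zeros(3),np.array(c['intrinsics']),np.array(c['dist_coeffs']))[0].reshape(-1,2)
E
python3 - <<'E'
from h import *
for n in('side','top'):
    c=snap(n,n+'0.png'); print(n,np.linalg.inv(c['camera_from_world'])[:3,3].round(3),np.array(c['intrinsics'])[0],c['dist_coeffs'])
s=bot.read_state();print(s, R.from_rotvec(s['tcp_rot']).as_matrix().round(3))
E
```

```text
pics
side [ 0.181 -0.677  1.034] [367.45392469   0.         253.01514476] [-0.08081943  0.          0.          0.          0.        ]
top [0.503 0.124 1.178] [406.78235443   0.         251.3681864 ] [-0.06466912  0.          0.          0.          0.        ]
{'time': 0.1, 'q': array([ 1.12612201e+00,  2.64731757e-01,  1.60527607e+00,  3.88227690e-06,
        1.27372332e+00, -3.69058241e-02]), 'joint_vel': array([ 6.94660901e-05, -1.18402970e-03, -1.20057348e-03,  5.11243326e-04,
       -6.30086451e-05,  2.94632872e-04]), 'joint_torque': array([-5.62990936e-04, -5.16709149e+01, -3.68588948e+01, -2.08280389e-04,
        6.52356321e-03,  2.73553532e-06]), 'tool_pos': array([0.26738716, 0.61903212, 0.23002933]), 'tcp_rot': array([ 2.62429217,  1.72503527, -0.00287518]), 'wrist_force': array([ 0.25236174,  0.87631787, -0.64694977]), 'torque': array([ 0.02733872,  0.01232432, -0.05526845]), 'width': 0.9994649604158979} [[ 0.397  0.918 -0.001]
 [ 0.918 -0.397 -0.002]
 [-0.002 -0.    -1.   ]]
```

```bash
python3 -c "
from h import *
for n in('side','top'):
    c=load(n+'0.png'); im=cv2.imread('pics/'+n+'0.png'); cv2.imwrite('pics/'+n+'0b.png',cv2.resize(im,(800,600),interpolation=cv2.INTER_CUBIC))"
```

```text
(no output)
```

View pics/side0b.png

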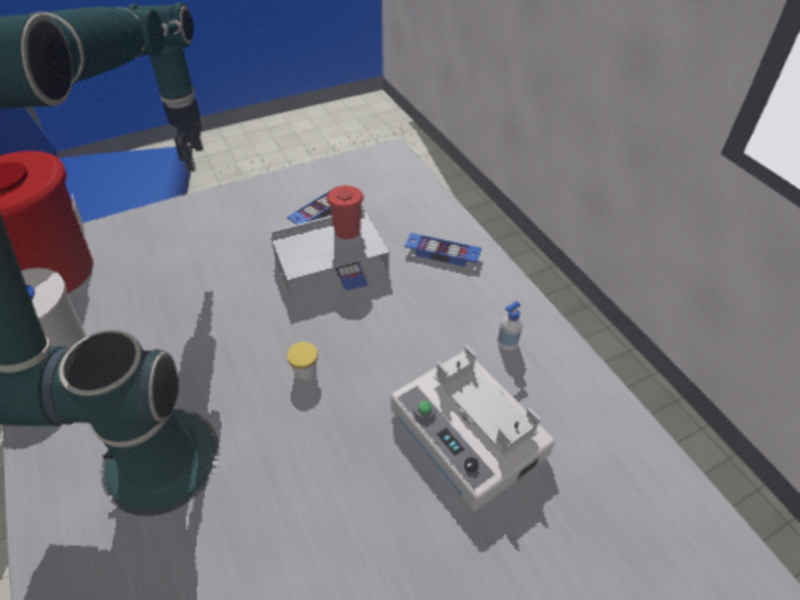

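View pics/top0b.png

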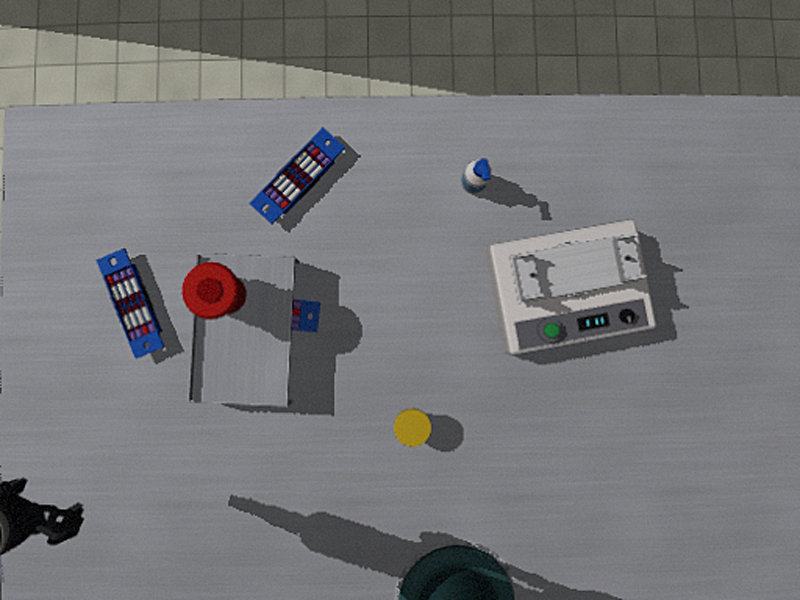

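The side view shows the rocker at right front with the green button at about (424,407), the cup at (303,360), the bottle at (510,330), the riser at (330,255) and the tray end at (350,275). In the top view, the protruding lug is at (305,316), the pins are near (533,274) and (630,258), and the button is at (551,330). Next I'll measure these.

```bash
python3 - <<'E'
from h import *
c=load('top0.png'); im=cv2.imread('pics/top0.png')
a=cv2.resize(im[135:235,305:425],None,fx=6,fy=6,interpolation=cv2.INTER_CUBIC)
cv2.imwrite('pics/c1.png',a)
a=cv2.resize(im[150:270,110:230],None,fx=5,fy=5,interpolation=cv2.INTER_CUBIC)
cv2.imwrite('pics/c2.png',a)
s=cv2.imread('pics/side0.png')
a=cv2.resize(s[215:315,245:355],None,fx=6,fy=6,interpolation=cv2.INTER_CUBIC)
cv2.imwrite('pics/c3.png',a)
for nm,c,i in(('top',c,im),('side',load('side0.png'),s)):
    hsv=cv2.cvtColor(i,cv2.COLOR_BGR2HSV)
    for k,lo,hi in(('blue',(100,130,60),(125,255,255)),('green',(50,120,50),(80,255,255)),('yellow',(20,120,80),(35,255,255))):
        n,l,st,ce=cv2.connectedComponentsWithStats(cv2.inRange(hsv,lo,hi))
        for j in range(1,n):
            if 40<st[j,4]<5000: print(nm,k,st[j],ce[j].round(1),depthpt(c,ce[j]).round(4))
E
```

```text
top blue [160  82  61  61 570] [190.2 111.7] [[0.7942 0.2761 0.018 ]]
top blue [303 102  11  13  98] [308.4 108. ] [[ 0.7699 -0.0478  0.1337]]
top blue [ 62 159  33  38 243] [ 74.9 170. ] [[0.6305 0.6071 0.027 ]]
top blue [ 72 192  33  37 270] [ 91.9 217.2] [[0.4951 0.5585 0.025 ]]
top blue [190 192  15  21 217] [197.4 201.8] [[0.5337 0.2599 0.0039]]
top green [348 207  10   9  72] [352.6 210.9] [[ 0.4984 -0.1664  0.0895]]
top yellow [252 262  24  24 455] [263.6 273.3] [[0.334  0.076  0.0624]]
side blue [   0   34  108   65 3808] [57.2 70.8] [[-0.0752  2.5297 -0.4686]]
side blue [  39   94   81   48 2650] [ 78.5 114.8] [[ 0.0427  1.3171 -0.1882]]
side blue [298 158   9   9  53] [302.1 162.1] [[ 0.865   0.2415 -0.0009]]
side yellow [185 220  17  15 201] [192.9 227.3] [[0.3313 0.0685 0.0648]]
```

View pics/c1.png

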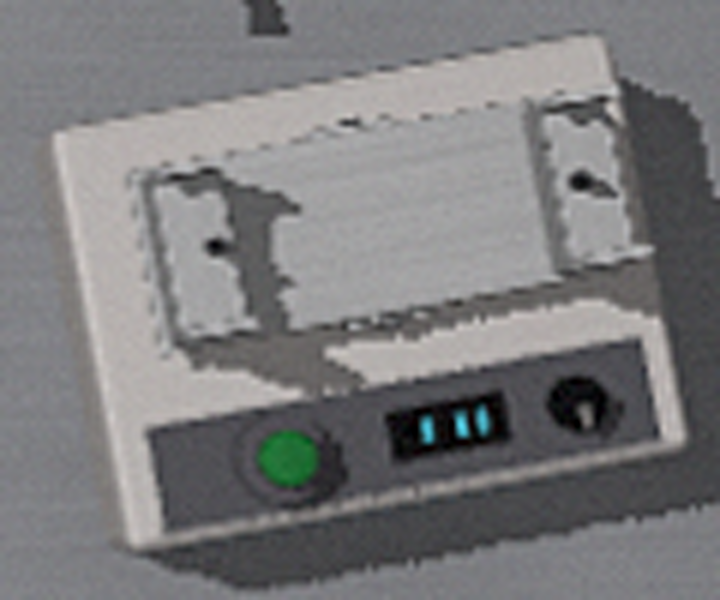

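View pics/c2.png

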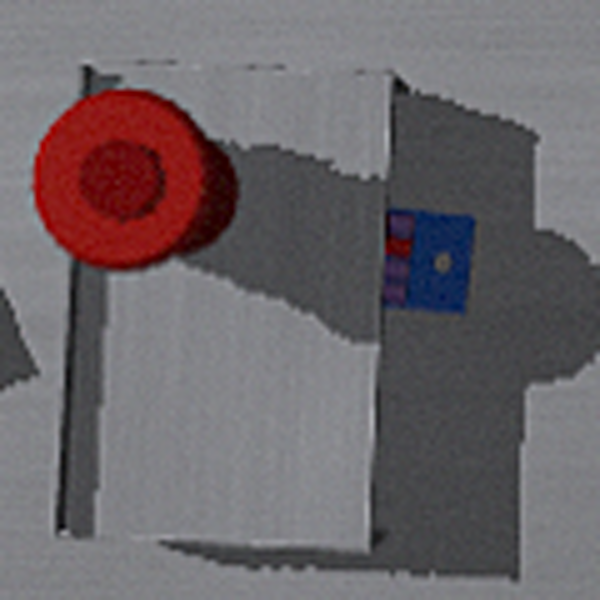

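View pics/c3.png

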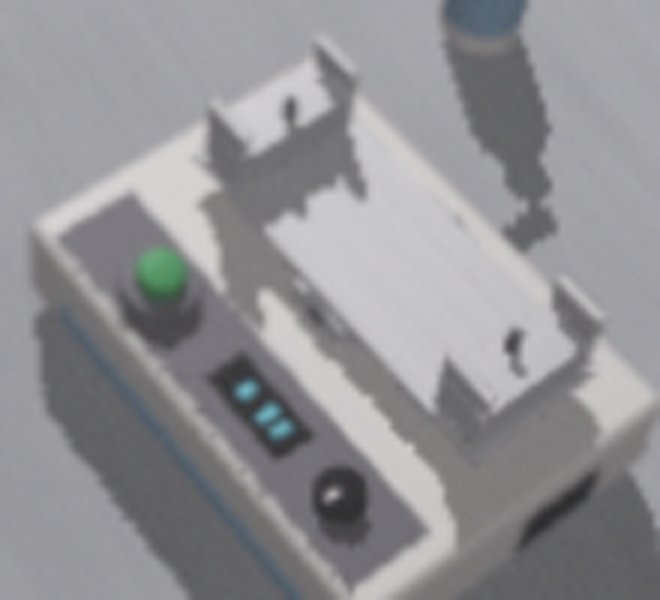

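```bash
python3 - <<'E'
from h import *
t=load('top0.png'); s=load('side0.png')
def o(u,v,x0,y0,f): return [(u+.5)/f-.5+x0,(v+.5)/f-.5+y0]
# dark values around pins (native)
for n,c,boxes in(('top',t,[(336,171,346,180),(397,160,410,169)]),('side',s,[(289,229,298,240),(326,268,336,280)])):
    g=cv2.cvtColor(c['pixels'],cv2.COLOR_RGB2GRAY)
    for b in boxes: print(n,b);print(g[b[1]:b[3],b[0]:b[2]])
# triangulate
def tri(a,b):
    o1,d1=ray(t,a);o2,d2=ray(s,b);d1=d1[0];d2=d2[0]
    A=np.c_[d1,-d2];k=np.linalg.lstsq(A,o2-o1,rcond=None)[0]
    return (o1+k[0]*d1+o2+k[1]*d2)/2,np.linalg.norm(o1+k[0]*d1-o2-k[1]*d2)
pa=(o(215,244,305,135,6),o(291,108,245,215,6)); pb=(o(580,180,305,135,6),o(514,342,245,215,6))
bt=(o(289,457,305,135,6),o(161,268,245,215,6))
for p in(pa,pb,bt): print(tri(*p))
print('planes pins z=.130', onplane(t,[pa[0],pb[0]],.130), onplane(s,[pa[1],pb[1]],.126))
hc=[o(55,132,305,135,6),o(605,37,305,135,6),o(685,440,305,135,6),o(130,548,305,135,6)]
H=onplane(t,hc,.07);print('housing',H.round(4),H.mean(0))
# lug
lug=[o(u,v,110,150,5) for u,v in((410,210),(475,215),(466,313),(384,303))]
print('lug',onplane(t,lug,.028).round(4)); print('hole',onplane(t,[o(443,262,110,150,5)],.028))
r=[o(u,v,110,150,5) for u,v in((392,74),(372,550))]
print('riser front',onplane(t,r,.072).round(4))
print('sanit',onplane(t,[[308,108]],.134))
E
```

```text
top (336, 171, 346, 180)
[[165 165 161 157 163 165 128  65  89  91]
 [164 164 163 160 160 166 142  90  90  94]
 [166 161 159 167 163 161 160 131  87  89]
 [164 165 160 157 140 115 144 140  82  86]
 [161 170 151  90  19  31  73  93  86  95]
 [164 165 148  86  30  26  50  68  76  96]
 [165 165 168 144  80  83  90  90  91  89]
 [164 167 169 170 177 177 151 112 100  91]
 [163 166 163 162 159 167 169 162 115  89]]
top (397, 160, 410, 169)
[[173 158 157 163 159 158 158 159 157 161 107  88  95]
 [166 154 156 162 163 160 155 157 161 157 142 108  93]
 [156 158 164 166 172 163 168 156 158 160 170 118  93]
 [123 162 170 150 105 108 154 163 159 157 172 122  95]
 [123 164 141  68  31  47  84 150 171 163 165 109  93]
 [143 176 131  40  19  12  44  75  79 144 169 109  91]
 [135 169 152  96  50  59  75  91  80  74 145 144 110]
 [128 156 159 172 179 174 137  91  88  83  77 157 121]
 [102 126 164 165 162 166 166 171 173 168 165 179 125]]
side (289, 229, 298, 240)
[[195 204 207 205 204 204 205 203 200]
 [205 205 205 198 190 198 203 203 202]
 [206 206 199 172 137 172 198 201 200]
 [207 204 190 144  97 1
[... 966 characters left out ...]
np.float64(0.0002174063409088234))
(array([ 0.49852593, -0.16654196,  0.08996429]), np.float64(0.0008001177405433648))
planes pins z=.130 [[ 0.59196844 -0.12674512  0.13      ]
 [ 0.61720755 -0.28956272  0.13      ]] [[ 0.59018085 -0.13120814  0.126     ]
 [ 0.61565027 -0.29499688  0.126     ]]
housing [[ 0.65   -0.0688  0.07  ]
 [ 0.6905 -0.3282  0.07  ]
 [ 0.5024 -0.3578  0.07  ]
 [ 0.4591 -0.0976  0.07  ]] [ 0.57549044 -0.2131178   0.07      ]
lug [[0.5623 0.2732 0.028 ]
 [0.5587 0.2364 0.028 ]
 [0.5035 0.2423 0.028 ]
 [0.51   0.2885 0.028 ]]
hole [[0.53252048 0.25488324 0.028     ]]
riser front [[0.6346 0.2764 0.072 ]
 [0.3766 0.2905 0.072 ]]
sanit [[ 0.76973961 -0.04669392  0.134     ]]
```

```bash
cat >> h.py <<'E'
def togo(xyz,yaw):
    """remaining shift (tool axes now) & tool-z turn to reach xyz, tool x at yaw, pointing down"""
    s=bot.read_state();M=R.from_rotvec(s['tcp_rot'])
    y=np.radians(yaw);T=R.from_matrix(np.array([[np.cos(y),np.sin(y),0],[np.sin(y),-np.cos(y),0],[0,0,-1]]))
    print('t',round(s['time'],2),'tcp',s['tool_pos'].round(4),'yaw',np.degrees(np.arctan2(*M.as_matrix()[[1,0],0])).round(2),'F',s['wrist_force'].round(2),'w',round(s['width'],3),'q6',s['q'][5].round(2))
    d=np.array(xyz)-s['tool_pos']
    print('shift tool now',M.inv().apply(d).round(4),'shift in target axes',T.inv().apply(d).round(4),'rot',(M.inv()*T).as_rotvec().round(4))
E
python3 -c "
from h import *
togo([.5317,.2475,.23],-5.7)"
```

```text
t 0.1 tcp [0.2674 0.619  0.23  ] yaw 66.64 F [ 0.25  0.88 -0.65] w 0.999 q6 -0.04
shift tool now [-0.2363  0.39    0.0005] shift in target axes [0.2999 0.3434 0.    ] rot [0.0013 0.0019 1.2625]
```

{"fn": "arm_command", "kwargs": {
  "rows": [
    {"xyz": [-0.0194, 0.0324, 0], "delta_rot": [0, 0, 0], "gripper": 0.0854},
    {"xyz": [-0.0194, 0.0324, 0]},
    {"xyz": [-0.0194, 0.0324, 0]},
    {"xyz": [-0.0194, 0.0324, 0]},
    {"xyz": [-0.0194, 0.0324, 0]},
    {"xyz": [-0.0194, 0.0324, 0]},
    {"xyz": [-0.0194, 0.0324, 0]},
    {"xyz": [-0.0194, 0.0324, 0]},
    {"xyz": [-0.0194, 0.0324, 0]},
    {"xyz": [-0.0194, 0.0324, 0]},
    {"xyz": [-0.0194, 0.0324, 0]},
    {"xyz": [-0.0194, 0.0324, 0]}
  ]
}}

```text
invalid input
```

{"fn": "arm_command", "kwargs": {
  "rows": [
    {"delta_rot": [0, 0, 0.105]},
    {"delta_rot": [0, 0, 0.105]},
    {"delta_rot": [0, 0, 0.105]},
    {"delta_rot": [0, 0, 0.105]},
    {"delta_rot": [0, 0, 0.105]},
    {"delta_rot": [0, 0, 0.105]},
    {"delta_rot": [0, 0, 0.105]},
    {"delta_rot": [0, 0, 0.105]},
    {"delta_rot": [0, 0, 0.105]},
    {"delta_rot": [0, 0, 0.105]},
    {"delta_rot": [0, 0, 0.105]},
    {"delta_rot": [0, 0, 0.105]}
  ]
}}

```text
invalid input
```

```bash
python3 -c "
from h import *
togo([.5317,.2475,.23],-5.7)"
```

```text
t 0.1 tcp [0.2674 0.619  0.23  ] yaw 66.64 F [ 0.25  0.88 -0.65] w 0.999 q6 -0.04
shift tool now [-0.2363  0.39    0.0005] shift in target axes [0.2999 0.3434 0.    ] rot [0.0013 0.0019 1.2625]
```

{"fn": "arm_command", "kwargs": {
  "rows": [
    {"xyz": [-0.0196, 0.0325, 0], "delta_rot": [0, 0, 0], "gripper": 0.085},
    {"xyz": [-0.0196, 0.0325, 0], "delta_rot": [0, 0, 0], "gripper": 0.085},
    {"xyz": [-0.0196, 0.0325, 0], "delta_rot": [0, 0, 0], "gripper": 0.085},
    {"xyz": [-0.0196, 0.0325, 0], "delta_rot": [0, 0, 0], "gripper": 0.085},
    {"xyz": [-0.0196, 0.0325, 0], "delta_rot": [0, 0, 0], "gripper": 0.085},
    {"xyz": [-0.0196, 0.0325, 0], "delta_rot": [0, 0, 0], "gripper": 0.085},
    {"xyz": [-0.0196, 0.0325, 0], "delta_rot": [0, 0, 0], "gripper": 0.085},
    {"xyz": [-0.0196, 0.0325, 0], "delta_rot": [0, 0, 0], "gripper": 0.085},
    {"xyz": [-0.0196, 0.0325, 0], "delta_rot": [0, 0, 0], "gripper": 0.085},
    {"xyz": [-0.0196, 0.0325, 0], "delta_rot": [0, 0, 0], "gripper": 0.085},
    {"xyz": [-0.0196, 0.0325, 0], "delta_rot": [0, 0, 0], "gripper": 0.085},
    {"xyz": [-0.0196, 0.0325, 0], "delta_rot": [0, 0, 0], "gripper": 0.085}
  ]
}}

```text
time: 1.3
tool_pos: [0.5328, 0.2475, 0.2308]
tcp_rot: [-2.625, -1.725, 0.001]
wrist_force: [-0.3, 1.4, -0.0]
width: 0.998
```

{"fn": "arm_command", "kwargs": {
  "rows": [
    {"xyz": [0, 0, 0], "delta_rot": [0, 0, 0.105], "gripper": 0.085},
    {"xyz": [0, 0, 0], "delta_rot": [0, 0, 0.105], "gripper": 0.085},
    {"xyz": [0, 0, 0], "delta_rot": [0, 0, 0.105], "gripper": 0.085},
    {"xyz": [0, 0, 0], "delta_rot": [0, 0, 0.105], "gripper": 0.085},
    {"xyz": [0, 0, 0], "delta_rot": [0, 0, 0.105], "gripper": 0.085},
    {"xyz": [0, 0, 0], "delta_rot": [0, 0, 0.105], "gripper": 0.085},
    {"xyz": [0, 0, 0], "delta_rot": [0, 0, 0.105], "gripper": 0.085},
    {"xyz": [0, 0, 0], "delta_rot": [0, 0, 0.105], "gripper": 0.085},
    {"xyz": [0, 0, 0], "delta_rot": [0, 0, 0.105], "gripper": 0.085},
    {"xyz": [0, 0, 0], "delta_rot": [0, 0, 0.105], "gripper": 0.085},
    {"xyz": [0, 0, 0], "delta_rot": [0, 0, 0.105], "gripper": 0.085},
    {"xyz": [0, 0, 0], "delta_rot": [0, 0, 0.105], "gripper": 0.085}
  ]
}}

```text
time: 2.5
tool_pos: [0.532, 0.2489, 0.2306]
tcp_rot: [3.137, -0.159, -0.002]
wrist_force: [-0.0, -0.1, -0.6]
width: 0.993
```

```bash
python3 -c "
from h import *
togo([.5317,.2475,.01],-5.7)"
```

```text
t 2.5 tcp [0.532  0.2489 0.2306] yaw -5.81 F [-0.04 -0.14 -0.62] w 0.993 q6 0.5
shift tool now [0.     0.0013 0.2206] shift in target axes [-2.000e-04  1.400e-03  2.206e-01] rot [ 0.0006  0.001  -0.0019]
```

{"fn": "arm_command", "kwargs": {
  "rows": [
    {"xyz": [0, 0.001, 0.035], "delta_rot": [0, 0, 0], "gripper": 0.085},
    {"xyz": [0, 0, 0.035], "delta_rot": [0, 0, 0], "gripper": 0.085},
    {"xyz": [0, 0, 0.035], "delta_rot": [0, 0, 0], "gripper": 0.085},
    {"xyz": [0, 0, 0.035], "delta_rot": [0, 0, 0], "gripper": 0.085},
    {"xyz": [0, 0, 0.035], "delta_rot": [0, 0, 0], "gripper": 0.085},
    {"xyz": [0, 0, 0.02], "delta_rot": [0, 0, 0], "gripper": 0.085},
    {"xyz": [0, 0, 0.015], "delta_rot": [0, 0, 0], "gripper": 0.085},
    {"xyz": [0, 0, 0.01], "delta_rot": [0, 0, 0], "gripper": 0.085},
    {"xyz": [0, 0, 0], "delta_rot": [0, 0, 0], "gripper": 0.085}
  ]
}}

```text
time: 3.4
tool_pos: [0.5315, 0.2477, 0.0101]
tcp_rot: [3.137, -0.152, -0.003]
wrist_force: [0.5, 0.4, 0.6]
width: 0.996
```

{"fn": "arm_command", "kwargs": {
  "rows": [
    {"xyz": [0, 0, 0], "delta_rot": [0, 0, 0], "gripper": 0.045},
    {"xyz": [0, 0, 0], "delta_rot": [0, 0, 0], "gripper": 0.045},
    {"xyz": [0, 0, 0], "delta_rot": [0, 0, 0], "gripper": 0.045},
    {"xyz": [0, 0, 0], "delta_rot": [0, 0, 0], "gripper": 0.045},
    {"xyz": [0, 0, 0], "delta_rot": [0, 0, 0], "gripper": 0.045},
    {"xyz": [0, 0, 0], "delta_rot": [0, 0, 0], "gripper": 0.045}
  ],
  "force": 40
}}

```text
time: 4.0
tool_pos: [0.5337, 0.2487, 0.0132]
tcp_rot: [-3.137, 0.152, -0.004]
wrist_force: [0.1, -0.7, 6.3]
width: 0.643
```

```bash
python3 -c "
from h import *
togo([.5117,.0475,.01],-5.7)
snap('side','s1.png');snap('top','t1.png')
cv2.imwrite('pics/m1.png',np.hstack([cv2.resize(cv2.imread('pics/s1.png')[130:220,150:270],(400,300)),cv2.resize(cv2.imread('pics/t1.png')[150:270,130:290],(400,300))]))
"
```

```text
t 4.0 tcp [0.5337 0.2487 0.0132] yaw -5.55 F [ 0.07 -0.67  6.34] w 0.643 q6 0.49
shift tool now [-0.0025  0.2023  0.0029] shift in target axes [-0.0019  0.2023  0.0032] rot [-0.0014 -0.0028  0.0026]
```

View pics/m1.png

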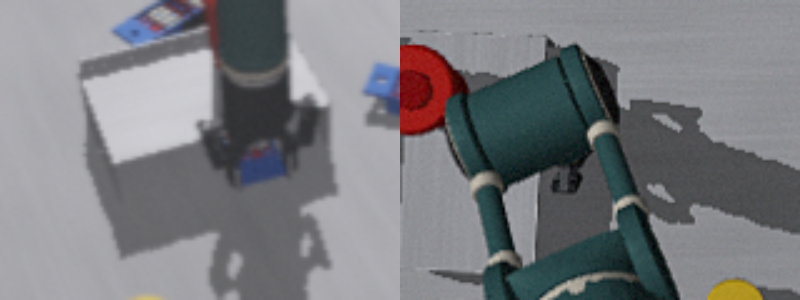

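{"fn": "arm_command", "kwargs": {
  "rows": [
    {"xyz": [0, 0, -0.003], "delta_rot": [0, 0, 0], "gripper": 0.045},
    {"xyz": [0, 0.01, 0], "delta_rot": [0, 0, 0], "gripper": 0.045},
    {"xyz": [0, 0.02, 0], "delta_rot": [0, 0, 0], "gripper": 0.045},
    {"xyz": [0, 0.02, 0], "delta_rot": [0, 0, 0], "gripper": 0.045},
    {"xyz": [0, 0.02, 0], "delta_rot": [0, 0, 0], "gripper": 0.045},
    {"xyz": [0, 0.02, 0], "delta_rot": [0, 0, 0], "gripper": 0.045},
    {"xyz": [0, 0.01, 0], "delta_rot": [0, 0, 0], "gripper": 0.045},
    {"xyz": [0, 0, 0], "delta_rot": [0, 0, 0], "gripper": 0.045}
  ]
}}

```text
time: 4.9
tool_pos: [0.5216, 0.1468, 0.0138]
tcp_rot: [3.137, -0.155, -0.003]
wrist_force: [-1.1, -1.0, -1.9]
width: 0.643
```

```bash
python3 -c "
from h import *
togo([.5117,.0475,.01],-5.7)
snap('side','s2.png');snap('top','t2.png')
cv2.imwrite('pics/m2.png',np.hstack([cv2.resize(cv2.imread('pics/s2.png')[130:250,150:310],(400,300)),cv2.resize(cv2.imread('pics/t2.png')[150:270,130:290],(400,300))]))
"
```

```text
t 4.9 tcp [0.5216 0.1468 0.0138] yaw -5.65 F [-1.1  -0.98 -1.88] w 0.643 q6 0.33
shift tool now [-0.0001  0.0997  0.0039] shift in target axes [-0.      0.0997  0.0038] rot [0.0012 0.0016 0.0009]
```

View pics/m2.png

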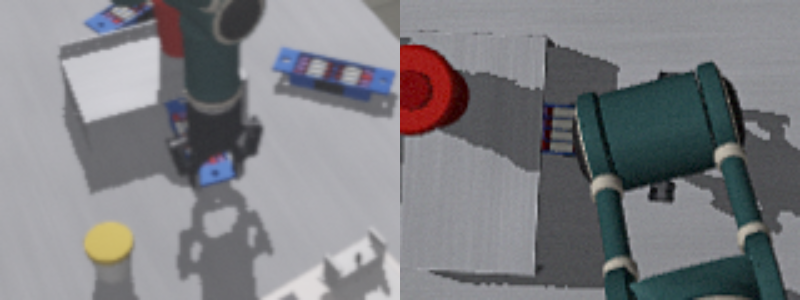

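The tray is following the grip: the side crop shows its lug at (215,172), and the top crop shows tubes emerging at (558,130). I'll continue the pull, then release.

{"fn": "arm_command", "kwargs": {
  "rows": [
    {"xyz": [0, 0.01, 0], "delta_rot": [0, 0, 0], "gripper": 0.045},
    {"xyz": [0, 0.02, 0], "delta_rot": [0, 0, 0], "gripper": 0.045},
    {"xyz": [0, 0.02, 0], "delta_rot": [0, 0, 0], "gripper": 0.045},
    {"xyz": [0, 0.02, 0], "delta_rot": [0, 0, 0], "gripper": 0.045},
    {"xyz": [0, 0.02, 0], "delta_rot": [0, 0, 0], "gripper": 0.045},
    {"xyz": [0, 0.01, 0], "delta_rot": [0, 0, 0], "gripper": 0.045},
    {"xyz": [0, 0, 0.001], "delta_rot": [0, 0, 0], "gripper": 0.045},
    {"xyz": [0, 0, 0], "delta_rot": [0, 0, 0], "gripper": 0.045}
  ]
}}

```text
time: 5.8
tool_pos: [0.5132, 0.0491, 0.0133]
tcp_rot: [3.138, -0.153, 0.0]
wrist_force: [0.3, -0.9, -2.3]
width: 0.643
```

{"fn": "arm_command", "kwargs": {
  "rows": [
    {"xyz": [0, 0, 0], "delta_rot": [0, 0, 0], "gripper": 0.085},
    {"xyz": [0, 0, 0], "delta_rot": [0, 0, 0], "gripper": 0.085},
    {"xyz": [0, 0, 0], "delta_rot": [0, 0, 0], "gripper": 0.085},
    {"xyz": [0, 0, 0], "delta_rot": [0, 0, 0], "gripper": 0.085},
    {"xyz": [0, 0, -0.03], "delta_rot": [0, 0, 0], "gripper": 0.085},
    {"xyz": [0, 0, -0.04], "delta_rot": [0, 0, 0], "gripper": 0.085},
    {"xyz": [0, 0, -0.04], "delta_rot": [0, 0, 0], "gripper": 0.085},
    {"xyz": [-0.045, 0, -0.02], "delta_rot": [0, 0, 0], "gripper": 0.085},
    {"xyz": [-0.045, 0, 0], "delta_rot": [0, 0, 0], "gripper": 0.085},
    {"xyz": [-0.045, 0, 0], "delta_rot": [0, 0, 0], "gripper": 0.085}
  ]
}}

```text
time: 6.8
tool_pos: [0.3781, 0.0624, 0.1444]
tcp_rot: [-3.137, 0.153, -0.004]
wrist_force: [-1.3, 0.5, 0.3]
width: 0.994
```

```bash
python3 -c "
from h import *
togo([.5117,.0475,.01],-5.7)
snap('side','s3.png');snap('top','t3.png')
cv2.imwrite('pics/m3.png',np.hstack([cv2.resize(cv2.imread('pics/s3.png')[130:250,150:310],(400,300)),cv2.resize(cv2.imread('pics/t3.png')[140:260,180:340],(400,300))]))
"
```

```text
t 6.8 tcp [0.3781 0.0624 0.1444] yaw -5.57 F [-1.28  0.51  0.33] w 0.994 q6 0.2
shift tool now [0.1341 0.0019 0.1347] shift in target axes [0.1344 0.0015 0.1344] rot [-0.0006 -0.0023  0.0022]
```

View pics/m3.png

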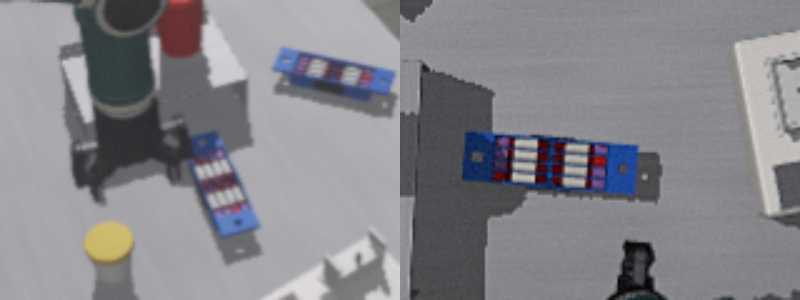

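The tray is out on the counter with its holes at mosaic (477,157) and (623,170), and the cup and sharps container haven't moved. Now I'll measure the tray's pose.

```bash
cat > meas.py <<'E'
from h import *
import sys
def meas(fn,z,box=None):
    c=load(fn); hsv=cv2.cvtColor(c['pixels'],cv2.COLOR_RGB2HSV)
    m=cv2.inRange(hsv,(100,130,50),(125,255,255))
    if box: mm=np.zeros_like(m);mm[box[1]:box[3],box[0]:box[2]]=m[box[1]:box[3],box[0]:box[2]];m=mm
    m=cv2.morphologyEx(m,cv2.MORPH_CLOSE,np.ones((3,3)))
    uv=np.argwhere(m>0)[:,::-1].astype(float)
    P=onplane(c,uv,z)[:,:2].astype(np.float32)
    r=cv2.minAreaRect(P.reshape(-1,1,2)*1000); print(fn,'rect',r); return r
E
python3 - <<'E'
from meas import *
meas('t3.png',.028,(200,185,290,222))
c=load('t3.png');g=c['pixels']
cv2.imwrite('pics/c4.png',cv2.resize(cv2.cvtColor(g,cv2.COLOR_RGB2BGR)[185:225,195:285],None,fx=8,fy=8,interpolation=cv2.INTER_CUBIC))
c=load('s3.png');cv2.imwrite('pics/c5.png',cv2.resize(cv2.cvtColor(c['pixels'],cv2.COLOR_RGB2BGR)[175:235,215:265],None,fx=9,fy=9,interpolation=cv2.INTER_CUBIC))
E
```

```text
t3.png rect ((522.6825561523438, 138.064697265625), (195.6454315185547, 57.44595718383789), 84.07270812988281)
```

View pics/c4.png

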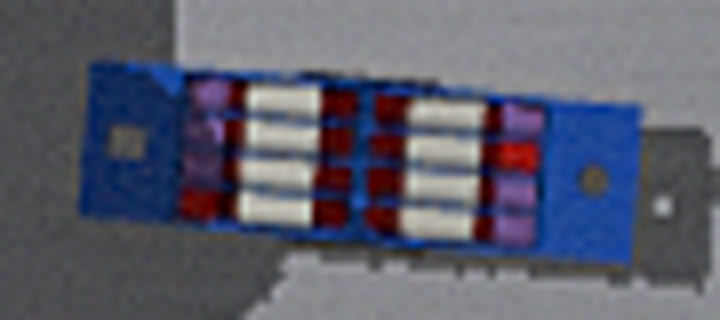

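View pics/c5.png

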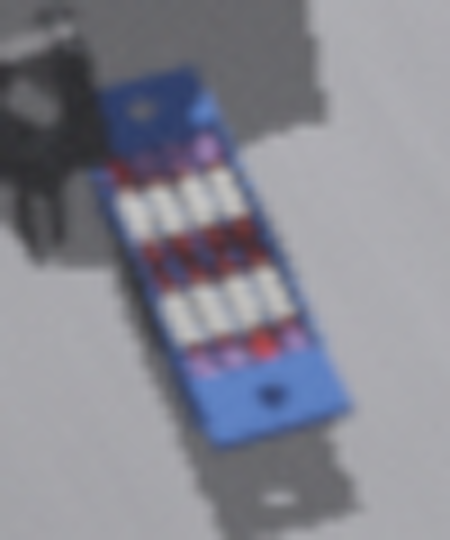

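```bash
python3 - <<'E'
from h import *
c=load('t3.png')
o=lambda u,v,x,y,f:[(u+.5)/f-.5+x,(v+.5)/f-.5+y]
P=onplane(c,[o(127,142,195,185,8),o(595,180,195,185,8)],.028);d=P[0]-P[1];print(P,P.mean(0),np.linalg.norm(d),np.degrees(np.arctan2(d[1],d[0])))
K=[o(u,v,195,185,8) for u,v in((92,62),(640,105),(632,264),(80,216))]
P=onplane(c,K,.028);print(P,P.mean(0))
d=P[0]-P[1]+P[3]-P[2];print(np.degrees(np.arctan2(d[1],d[0])))
c=load('s3.png')
P=onplane(c,[o(143,108,215,175,9),o(272,396,215,175,9)],.026);d=P[0]-P[1];print('side',P,P.mean(0),np.linalg.norm(d),np.degrees(np.arctan2(d[1],d[0])))
togo([.522,.138,.12],-5.8)
E
```

```text
[[0.53095981 0.22034642 0.028     ]
 [0.51422756 0.05539243 0.028     ]] [0.52259368 0.13786943 0.028     ] 0.1658004421194714 84.2079650045844
[[0.55946773 0.23228795 0.028     ]
 [0.54041305 0.03884816 0.028     ]
 [0.48433308 0.04299192 0.028     ]
 [0.50520401 0.23731177 0.028     ]] [0.52235447 0.13785995 0.028     ]
84.12126609139987
side [[0.530934   0.21871781 0.026     ]
 [0.51391139 0.05540354 0.026     ]] [0.52242269 0.13706068 0.026     ] 0.16419902514746956 84.04941881226118
t 6.9 tcp [0.3721 0.0622 0.1414] yaw -5.49 F [ 0.28 -0.18  0.41] w 0.997 q6 0.19
shift tool now [ 0.1421 -0.0898  0.0206] shift in target axes [ 0.1415 -0.0905  0.0214] rot [0.0006 0.0053 0.0054]
```

```bash
python3 - <<'E'
from h import *
c=load('s3.png')
v,u=np.mgrid[0:384,0:512]; uv=np.c_[u.ravel(),v.ravel()]
P=depthpt(c,uv); z=c['range_z'].ravel()>0
m=z&(abs(P[:,0]-.375)<.09)&(abs(P[:,1]-.062)<.03)&(P[:,2]>.1)&(P[:,2]<.22)
Q=P[m];print(len(Q),np.sort(Q[:,2])[:25].round(4))
for lo in np.arange(.12,.2,.01):
    k=Q[(Q[:,2]>=lo)&(Q[:,2]<lo+.01)]
    if len(k):print(lo.round(2),len(k),k[:,0].min().round(3),k[:,0].max().round(3),np.unique(k[:,0].round(2)))
E
```

```text
250 [0.1553 0.1574 0.1599 0.1602 0.1604 0.1623 0.1627 0.1627 0.1629 0.1632
 0.1646 0.1647 0.1649 0.1651 0.1656 0.1657 0.1663 0.1666 0.1676 0.1687
 0.169  0.1698 0.1699 0.1701 0.1705]
0.15 3 0.331 0.423 [0.33 0.42]
0.16 20 0.323 0.434 [0.32 0.33 0.34 0.42 0.43]
0.17 22 0.323 0.434 [0.32 0.33 0.42 0.43]
0.18 20 0.323 0.435 [0.32 0.33 0.42 0.43 0.44]
0.19 18 0.319 0.442 [0.32 0.33 0.34 0.42 0.43 0.44]
0.2 81 0.304 0.45 [0.3  0.31 0.32 0.33 0.34 0.42 0.43 0.44 0.45]
```

{"fn": "arm_command", "kwargs": {
  "rows": [
    {"xyz": [0.036, -0.023, 0], "delta_rot": [0, 0, 0.007], "gripper": 0.085},
    {"xyz": [0.036, -0.023, 0], "delta_rot": [0, 0, 0], "gripper": 0.085},
    {"xyz": [0.036, -0.023, 0], "delta_rot": [0, 0, 0], "gripper": 0.085},
    {"xyz": [0.034, -0.021, 0], "delta_rot": [0, 0, 0], "gripper": 0.085},
    {"xyz": [0, 0, 0.03], "delta_rot": [0, 0, 0], "gripper": 0.085},
    {"xyz": [0, 0, 0], "delta_rot": [0, 0, 0], "gripper": 0.085},
    {"xyz": [0, 0, 0], "delta_rot": [0, 0, 0], "gripper": 0.085}
  ]
}}

```text
time: 7.6
tool_pos: [0.528, 0.1369, 0.1122]
tcp_rot: [3.136, -0.163, -0.005]
wrist_force: [0.5, -0.5, -0.5]
width: 0.998
```

```bash
python3 -c "
from h import *
togo([.5225,.1378,.0],-5.9)"
```

```text
t 7.6 tcp [0.528  0.1369 0.1122] yaw -5.95 F [ 0.5  -0.52 -0.52] w 0.998 q6 0.31
shift tool now [-0.0052 -0.0004  0.1122] shift in target axes [-0.0055 -0.0003  0.1122] rot [ 0.0011  0.0032 -0.0008]
```

{"fn": "arm_command", "kwargs": {
  "rows": [
    {"xyz": [-0.0055, 0, 0.02], "delta_rot": [0, 0, 0], "gripper": 0.085},
    {"xyz": [0, 0, 0.03], "delta_rot": [0, 0, 0], "gripper": 0.085},
    {"xyz": [0, 0, 0.03], "delta_rot": [0, 0, 0], "gripper": 0.085},
    {"xyz": [0, 0, 0.02], "delta_rot": [0, 0, 0], "gripper": 0.085},
    {"xyz": [0, 0, 0.01], "delta_rot": [0, 0, 0], "gripper": 0.085},
    {"xyz": [0, 0, 0], "delta_rot": [0, 0, 0], "gripper": 0.085},
    {"xyz": [0, 0, 0], "delta_rot": [0, 0, 0], "gripper": 0.085}
  ]
}}

```text
time: 8.3
tool_pos: [0.5246, 0.1378, 0.0046]
tcp_rot: [-3.137, 0.164, -0.003]
wrist_force: [0.4, -0.6, -0.1]
width: 0.994
```

```bash
python3 -c "
from h import *
togo([.5225,.1378,.0],-5.9)"
```

```text
t 8.3 tcp [0.5246 0.1378 0.0046] yaw -5.97 F [ 0.43 -0.6  -0.08] w 0.994 q6 0.32
shift tool now [-0.0021  0.0002  0.0046] shift in target axes [-0.0021  0.0002  0.0046] rot [-0.0006 -0.0019 -0.0012]
```

{"fn": "arm_command", "kwargs": {
  "rows": [
    {"xyz": [-0.0015, 0, 0.003], "delta_rot": [0, 0, 0], "gripper": 0.085},
    {"xyz": [0, 0, 0], "delta_rot": [0, 0, 0], "gripper": 0.05},
    {"xyz": [0, 0, 0], "delta_rot": [0, 0, 0], "gripper": 0.05},
    {"xyz": [0, 0, 0], "delta_rot": [0, 0, 0], "gripper": 0.05},
    {"xyz": [0, 0, 0], "delta_rot": [0, 0, 0], "gripper": 0.05},
    {"xyz": [0, 0, 0], "delta_rot": [0, 0, 0], "gripper": 0.05},
    {"xyz": [0, 0, 0], "delta_rot": [0, 0, 0], "gripper": 0.05}
  ],
  "force": 50
}}

```text
time: 9.0
tool_pos: [0.5227, 0.138, 0.0012]
tcp_rot: [-3.137, 0.163, -0.001]
wrist_force: [-1.7, 0.4, 5.6]
width: 0.689
```

```bash
python3 -c "
from h import *
for i in range(4): togo([.5225,.1378,.0],-5.9); read_camera('top')"
```

```text
t 9.0 tcp [0.5227 0.138  0.0012] yaw -5.96 F [-1.69  0.37  5.61] w 0.689 q6 0.32
shift tool now [-0.0001  0.0002  0.0012] shift in target axes [-0.0001  0.0002  0.0012] rot [-0.0003 -0.0009 -0.001 ]
t 9.05 tcp [0.5227 0.138  0.0012] yaw -5.96 F [-1.43 -0.68  6.23] w 0.692 q6 0.32
shift tool now [-0.0001  0.0002  0.0012] shift in target axes [-0.0001  0.0002  0.0012] rot [-0.0003 -0.0009 -0.001 ]
t 9.1 tcp [0.5227 0.138  0.0013] yaw -5.96 F [-1.35 -1.09  6.78] w 0.692 q6 0.32
shift tool now [-0.0002  0.0002  0.0013] shift in target axes [-0.0002  0.0002  0.0013] rot [-0.0003 -0.001  -0.001 ]
t 9.15 tcp [0.5227 0.138  0.0012] yaw -5.96 F [-1.78 -0.12  5.97] w 0.692 q6 0.32
shift tool now [-0.0001  0.0002  0.0012] shift in target axes [-0.0001  0.0002  0.0012] rot [-0.0003 -0.0009 -0.001 ]
```

{"fn": "arm_command", "kwargs": {
  "rows": [
    {"xyz": [0, 0, -0.01], "delta_rot": [0, 0, 0], "gripper": 0.05},
    {"xyz": [0, 0, -0.02], "delta_rot": [0, 0, 0], "gripper": 0.05},
    {"xyz": [0, 0, -0.03], "delta_rot": [0, 0, 0], "gripper": 0.05},
    {"xyz": [0, 0, -0.03], "delta_rot": [0, 0, 0], "gripper": 0.05},
    {"xyz": [0, 0, -0.03], "delta_rot": [0, 0, 0], "gripper": 0.05},
    {"xyz": [0, 0, -0.03], "delta_rot": [0, 0, 0], "gripper": 0.05},
    {"xyz": [0, 0, -0.03], "delta_rot": [0, 0, 0], "gripper": 0.05},
    {"xyz": [0, 0, -0.01], "delta_rot": [0, 0, 0], "gripper": 0.05},
    {"xyz": [0, 0, 0], "delta_rot": [0, 0, 0], "gripper": 0.05},
    {"xyz": [0, 0, 0], "delta_rot": [0, 0, 0], "gripper": 0.05}
  ]
}}

```text
time: 10.2
tool_pos: [0.5209, 0.1376, 0.1886]
tcp_rot: [3.137, -0.163, -0.004]
wrist_force: [-0.0, -0.1, -4.7]
width: 0.689
```

```bash
python3 -c "
from h import *
togo([.6053,-.2108,.2],8.9)
snap('side','s4.png');snap('top','t4.png')
cv2.imwrite('pics/m4.png',np.hstack([cv2.resize(cv2.imread('pics/s4.png')[110:230,170:330],(400,300)),cv2.resize(cv2.imread('pics/t4.png')[140:260,180:340],(400,300))]))
"
```

```text
t 10.2 tcp [0.5209 0.1376 0.1886] yaw -5.96 F [-0.05 -0.05 -4.66] w 0.689 q6 0.32
shift tool now [ 0.1201  0.3378 -0.0115] shift in target axes [ 0.0295  0.3572 -0.0114] rot [ 0.0006  0.0026 -0.2593]
```

View pics/m4.png

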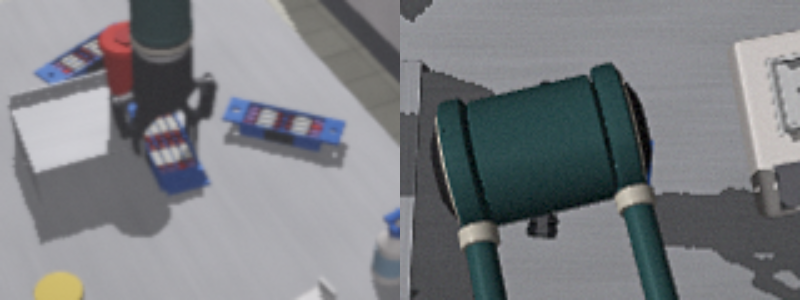

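{"fn": "arm_command", "kwargs": {
  "rows": [
    {"xyz": [0.006, 0.0169, -0.004], "delta_rot": [0, 0, 0], "gripper": 0.05},
    {"xyz": [0.012, 0.0338, -0.008], "delta_rot": [0, 0, 0], "gripper": 0.05},
    {"xyz": [0.012, 0.0338, 0], "delta_rot": [0, 0, 0], "gripper": 0.05},
    {"xyz": [0.012, 0.0338, 0], "delta_rot": [0, 0, 0], "gripper": 0.05},
    {"xyz": [0.012, 0.0338, 0], "delta_rot": [0, 0, 0], "gripper": 0.05},
    {"xyz": [0.012, 0.0338, 0], "delta_rot": [0, 0, 0], "gripper": 0.05},
    {"xyz": [0.012, 0.0338, 0], "delta_rot": [0, 0, 0], "gripper": 0.05},
    {"xyz": [0.012, 0.0338, 0], "delta_rot": [0, 0, 0], "gripper": 0.05},
    {"xyz": [0.012, 0.0338, 0], "delta_rot": [0, 0, 0], "gripper": 0.05},
    {"xyz": [0.012, 0.0338, 0], "delta_rot": [0, 0, 0], "gripper": 0.05},
    {"xyz": [0.006, 0.0169, 0], "delta_rot": [0, 0, 0], "gripper": 0.05},
    {"xyz": [0, 0, 0], "delta_rot": [0, 0, 0], "gripper": 0.05}
  ]
}}

```text
time: 11.5
tool_pos: [0.6058, -0.213, 0.2001]
tcp_rot: [-3.137, 0.168, 0.004]
wrist_force: [0.3, 0.8, -4.1]
width: 0.692
```

{"fn": "arm_command", "kwargs": {
  "rows": [
    {"xyz": [0, 0, 0], "delta_rot": [0, 0, -0.065], "gripper": 0.05},
    {"xyz": [0, 0, 0], "delta_rot": [0, 0, -0.065], "gripper": 0.05},
    {"xyz": [0, 0, 0], "delta_rot": [0, 0, -0.065], "gripper": 0.05},
    {"xyz": [0, 0, 0], "delta_rot": [0, 0, -0.065], "gripper": 0.05},
    {"xyz": [0, 0, 0], "delta_rot": [0, 0, 0], "gripper": 0.05},
    {"xyz": [0, 0, 0], "delta_rot": [0, 0, 0], "gripper": 0.05},
    {"xyz": [0, 0, 0], "delta_rot": [0, 0, 0], "gripper": 0.05}
  ]
}}

```text
time: 12.2
tool_pos: [0.6061, -0.2101, 0.2018]
tcp_rot: [-3.131, -0.244, 0.001]
wrist_force: [-0.5, -0.9, -3.1]
width: 0.689
```

```bash
python3 -c "
from h import *
togo([.6053,-.2108,.15],8.9)
snap('side','s5.png');snap('top','t5.png')
cv2.imwrite('pics/m5.png',np.hstack([cv2.resize(cv2.imread('pics/s5.png')[175:325,220:370],(400,400)),cv2.resize(cv2.imread('pics/t5.png')[110:260,300:450],(400,400))]))
"
```

```text
t 12.2 tcp [ 0.6061 -0.2101  0.2018] yaw 8.91 F [-0.46 -0.89 -3.08] w 0.689 q6 -0.53
shift tool now [-0.0009  0.0006  0.0518] shift in target axes [-0.0009  0.0006  0.0518] rot [-0.0007  0.0007  0.0001]
```

View pics/m5.png

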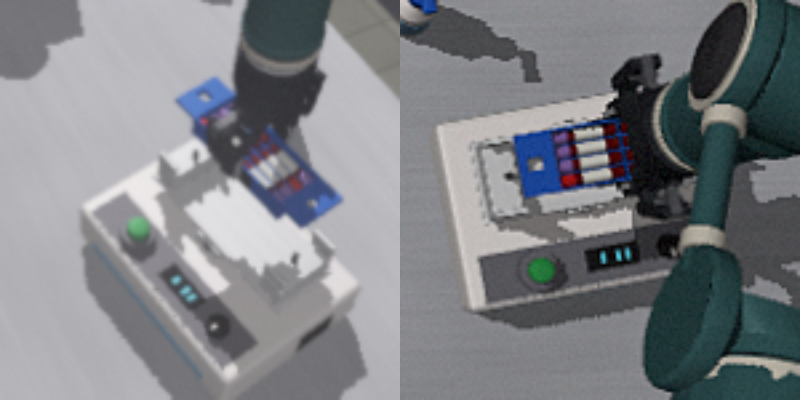

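Both holes are visible in the side mosaic at (207,97) and (318,203), and the +y hole is visible in the top mosaic at (537,163). I'll enlarge these and compare their ground position with the pins.

```bash
python3 - <<'E'
from h import *
a=cv2.resize(cv2.imread('pics/s5.png')[200:265,280:355],None,fx=8,fy=8,interpolation=cv2.INTER_CUBIC)
b=cv2.resize(cv2.imread('pics/t5.png')[150:190,330:380],None,fx=8,fy=8,interpolation=cv2.INTER_CUBIC)
cv2.imwrite('pics/c6.png',a);cv2.imwrite('pics/c7.png',b)
E
```

```text
(no output)
```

View pics/c6.png

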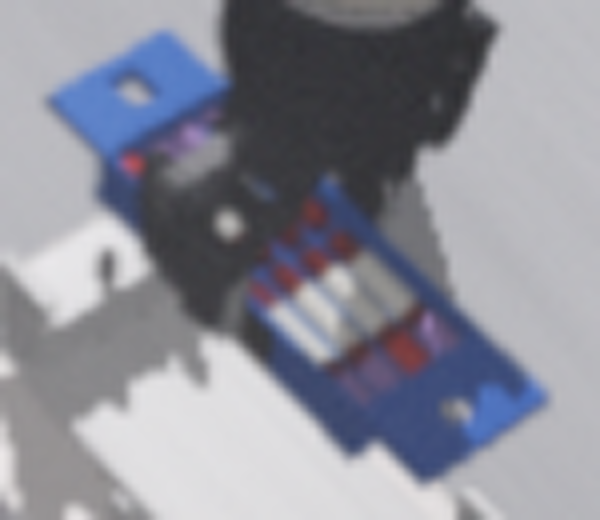

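View pics/c7.png

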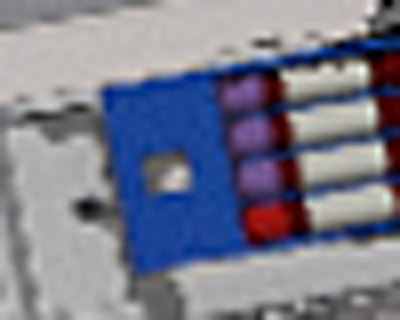

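```bash
python3 - <<'E'
from h import *
s=load('s5.png');t=load('t5.png')
o=lambda u,v,x,y,f:[(u+.5)/f-.5+x,(v+.5)/f-.5+y]
hs=o(134,89,280,200,8);ht=o(167,173,330,150,8);h2=o(457,410,280,200,8)
o1,d1=ray(t,ht);o2,d2=ray(s,hs);d1=d1[0];d2=d2[0]
k=np.linalg.lstsq(np.c_[d1,-d2],o2-o1,rcond=None)[0];A=o1+k[0]*d1;B=o2+k[1]*d2;print('tri',(A+B)/2,A-B)
for z in(.2225,.2256,.2286):
    P=onplane(s,[hs,h2],z);Q=onplane(t,[ht],z);d=P[0]-P[1]
    print(z,P.round(4),P.mean(0).round(4),np.linalg.norm(d).round(4),np.degrees(np.arctan2(d[1],d[0])).round(2),'top',Q.round(4))
# tray corners
K=[o(u,v,280,200,8) for u,v in((165,30),(548,400),(425,480),(48,100))]
for cc in(s,):
    P=onplane(s,K,.2286);print(P.round(4),P.mean(0)); d=P[0]-P[1]+P[3]-P[2];print(np.degrees(np.arctan2(d[1],d[0])),np.linalg.norm(d)/2)
togo([.6053,-.2108,.15],8.9)
E
```

```text
tri [ 0.5929838  -0.12820063  0.22558266] [ 1.33678484e-04 -5.87253388e-05  2.82004144e-05]
0.2225 [[ 0.5945 -0.1261  0.2225]
 [ 0.62   -0.2913  0.2225]] [ 0.6072 -0.2087  0.2225] 0.1671 98.77 top [[ 0.5933 -0.129   0.2225]]
0.2256 [[ 0.5929 -0.1282  0.2256]
 [ 0.6183 -0.2927  0.2256]] [ 0.6056 -0.2105  0.2256] 0.1665 98.77 top [[ 0.5931 -0.1282  0.2256]]
0.2286 [[ 0.5914 -0.1302  0.2286]
 [ 0.6167 -0.2942  0.2286]] [ 0.604  -0.2122  0.2286] 0.1659 98.77 top [[ 0.5928 -0.1274  0.2286]]
[[ 0.6158 -0.1112  0.2286]
 [ 0.6458 -0.3043  0.2286]
 [ 0.592  -0.3117  0.2286]
 [ 0.5612 -0.1212  0.2286]] [ 0.60373168 -0.21209028  0.2286    ]
99.0094570029278 0.1942082400522117
t 12.3 tcp [ 0.6062 -0.2104  0.2021] yaw 8.92 F [-0.58  0.78 -4.39] w 0.689 q6 -0.53
shift tool now [-0.001   0.0002  0.0521] shift in target axes [-0.001   0.0002  0.0521] rot [-0.0003  0.0003  0.0003]
```

Triangulated holes sit within 0.6 mm of the pins. I'll descend to just above the pin tips and check again.

{"fn": "arm_command", "kwargs": {
  "rows": [
    {"xyz": [-0.0005, 0.0003, 0.01], "delta_rot": [0, 0, 0], "gripper": 0.05},
    {"xyz": [0, 0, 0.02], "delta_rot": [0, 0, 0], "gripper": 0.05},
    {"xyz": [0, 0, 0.02], "delta_rot": [0, 0, 0], "gripper": 0.05},
    {"xyz": [0, 0, 0.015], "delta_rot": [0, 0, 0], "gripper": 0.05},
    {"xyz": [0, 0, 0.01], "delta_rot": [0, 0, 0], "gripper": 0.05},
    {"xyz": [0, 0, 0.006], "delta_rot": [0, 0, 0], "gripper": 0.05},
    {"xyz": [0, 0, 0], "delta_rot": [0, 0, 0], "gripper": 0.05},
    {"xyz": [0, 0, 0], "delta_rot": [0, 0, 0], "gripper": 0.05}
  ]
}}

```text
time: 13.1
tool_pos: [0.6065, -0.2114, 0.122]
tcp_rot: [3.132, 0.245, 0.002]
wrist_force: [1.2, -0.6, -2.9]
width: 0.693
```

```bash
python3 -c "
from h import *
togo([.6053,-.2108,.0972],8.9)
snap('side','s6.png');snap('top','t6.png')
a=cv2.resize(cv2.imread('pics/s6.png')[220:290,280:350],(560,560),interpolation=cv2.INTER_CUBIC)
b=cv2.resize(cv2.imread('pics/t6.png')[150:190,330:360],(240,320),interpolation=cv2.INTER_CUBIC)
a=cv2.copyMakeBorder(a,0,0,0,240,0);a[:320,560:]=b;cv2.imwrite('pics/m6.png',a)
"
```

```text
t 13.1 tcp [ 0.6065 -0.2114  0.122 ] yaw 8.94 F [ 1.23 -0.56 -2.87] w 0.693 q6 -0.53
shift tool now [-0.0011 -0.0008  0.0248] shift in target axes [-0.0011 -0.0008  0.0248] rot [ 0.0006 -0.0011  0.0006]
```

View pics/m6.png

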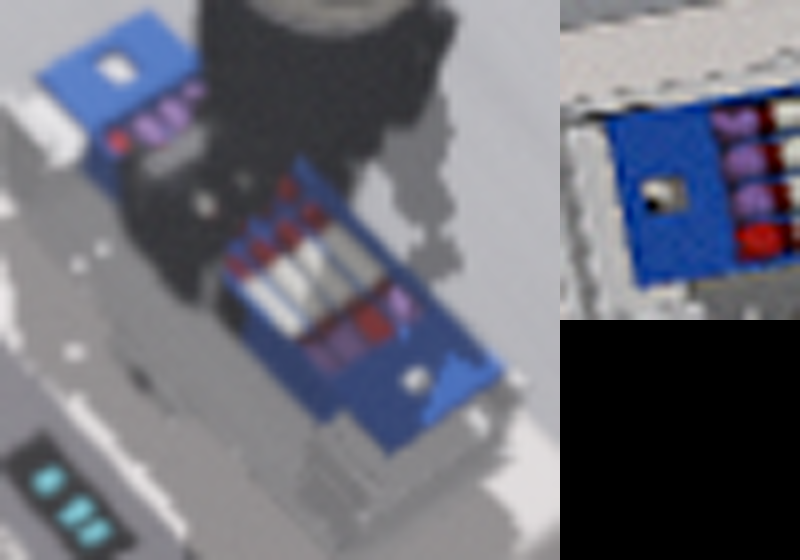

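```bash
python3 - <<'E'
from h import *
s=load('s6.png');t=load('t6.png')
o=lambda u,v,x,y,f:[(u+.5)/f-.5+x,(v+.5)/f-.5+y]
hs=o(118,69,280,220,8);ht=o(663-560,195,330,150,8);h2=o(417,379,280,220,8)
o1,d1=ray(t,ht);o2,d2=ray(s,hs);d1=d1[0];d2=d2[0]
k=np.linalg.lstsq(np.c_[d1,-d2],o2-o1,rcond=None)[0];A=o1+k[0]*d1;B=o2+k[1]*d2;print('tri',(A+B)/2,A-B)
z=((A+B)/2)[2]
for z in(z,.1466):
    P=onplane(s,[hs,h2],z);d=P[0]-P[1];print(P,P.mean(0),np.linalg.norm(d),np.degrees(np.arctan2(d[1],d[0])))
# where would the pin tip seen through hole be
print('pin seen',onplane(t,[o(653-560,200,330,150,8)],.133))
g=cv2.cvtColor(t['pixels'],cv2.COLOR_RGB2GRAY)[168:180,336:350];print(g)
E
```

```text
tri [ 0.59412921 -0.12895646  0.1431809 ] [ 1.32935250e-05 -5.80387148e-06  2.59026036e-06]
[[ 0.59412196 -0.12895436  0.1431809 ]
 [ 0.61939141 -0.29169176  0.1431809 ]] [ 0.60675669 -0.21032306  0.1431809 ] 0.1646876075650283 98.82625667596305
[[ 0.59253736 -0.13105788  0.1466    ]
 [ 0.61770982 -0.29317065  0.1466    ]] [ 0.60512359 -0.21211427  0.1466    ] 0.16405548112009824 98.82625667596302
pin seen [[ 0.59346647 -0.12811025  0.133     ]]
[[ 91  60  69  61  64  67  65  66  63  61  67  62  71  53]
 [ 98  60  63  68  65  67  66  63  66  63  62  66  63  61]
 [135  49  64  61  69  66  57  64  65  70  66  59  62  60]
 [162  39  70  69  58  59  65  67  54  61  65  67  68  61]
 [157  51  57  54  75 104 101  81  75  69  60  66  62  63]
 [160  72  66  54 131 193 182 146  99  91  58  68  61  67]
 [162  92  54  51 100 131 155 152 102  90  68  69  67  58]
 [167 111  51  66  46   1  72 107  97  91  71  72  62  65]
 [188 162  38  64  52  35  59  81  76  76  70  69  65  59]
 [182 157  48  55  62  64  69  69  62  58  66  64  68  67]
 [182 158  78  54  69  63  69  66  66  61  64  69  67  65]
 [181 163  91  58  66  66  61  65  68  65  63  67  66  66]]
```

```bash
python3 - <<'E'
from h import *
p=[]
for i in range(8):
    p.append(bot.read_state()['tool_pos']); read_camera('top')
p=np.array(p);print(p.mean(0).round(4),p.std(0).round(4),p[0],p[-1])
t=load('t6.png');o=lambda u,v,x,y,f:[(u+.5)/f-.5+x,(v+.5)/f-.5+y]
print(onplane(t,[o(663-560,195,330,150,8)],.1466),onplane(t,[o(663-560,195,330,150,8)],.1496))
E
```

```text
[ 0.6064 -0.2113  0.1221] [0.0003 0.0001 0.0004] [ 0.60681654 -0.21150106  0.12255308] [ 0.60601141 -0.21117411  0.12152037]
[[ 0.59383399 -0.1281254   0.1466    ]] [[ 0.59356903 -0.12739339  0.1496    ]]
```

{"fn": "arm_command", "kwargs": {
  "rows": [
    {"xyz": [-0.0005, 0, 0.003], "delta_rot": [0, 0, 0], "gripper": 0.05},
    {"xyz": [0, 0, 0.003], "delta_rot": [0, 0, 0], "gripper": 0.05},
    {"xyz": [0, 0, 0.003], "delta_rot": [0, 0, 0], "gripper": 0.05},
    {"xyz": [0, 0, 0.003], "delta_rot": [0, 0, 0], "gripper": 0.05},
    {"xyz": [0, 0, 0], "delta_rot": [0, 0, 0], "gripper": 0.05},
    {"xyz": [0, 0, 0], "delta_rot": [0, 0, 0], "gripper": 0.05},
    {"xyz": [0, 0, 0], "delta_rot": [0, 0, 0], "gripper": 0.05}
  ]
}}

```text
time: 14.3
tool_pos: [0.6056, -0.2113, 0.1094]
tcp_rot: [3.132, 0.245, 0.0]
wrist_force: [-0.1, -0.1, -3.4]
width: 0.692
```

```bash
python3 -c "
from h import *
togo([.6055,-.2108,.0972],8.9);print(bot.read_state()['torque'])
snap('side','s7.png');snap('top','t7.png')
a=cv2.resize(cv2.imread('pics/s7.png')[220:290,280:350],(560,560),interpolation=cv2.INTER_CUBIC)
b=cv2.resize(cv2.imread('pics/t7.png')[150:190,330:360],(240,320),interpolation=cv2.INTER_CUBIC)
a=cv2.copyMakeBorder(a,0,0,0,240,0);a[:320,560:]=b;cv2.imwrite('pics/m7.png',a)
"
```

```text
t 14.3 tcp [ 0.6056 -0.2113  0.1094] yaw 8.94 F [-0.06 -0.11 -3.42] w 0.692 q6 -0.53
shift tool now [ 0.     -0.0005  0.0122] shift in target axes [ 0.     -0.0005  0.0122] rot [ 0.0002 -0.0002  0.0007]
[-0.00943598 -0.0646796  -0.03884982]
```

View pics/m7.png

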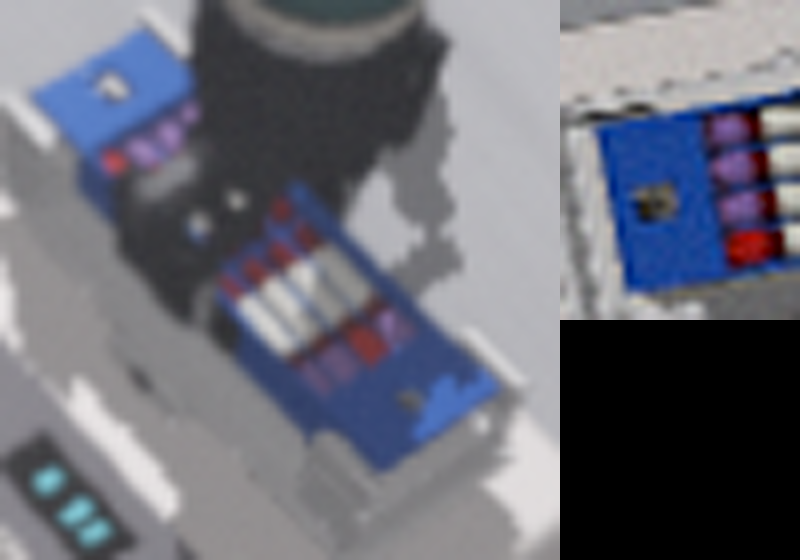

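The pins show in both holes (side at (110,90) and (412,400)) and there's no contact force, so I'll keep descending.

{"fn": "arm_command", "kwargs": {
  "rows": [
    {"xyz": [0, -0.0002, 0.002], "delta_rot": [0, 0, 0], "gripper": 0.05},
    {"xyz": [0, 0, 0.002], "delta_rot": [0, 0, 0], "gripper": 0.05},
    {"xyz": [0, 0, 0.002], "delta_rot": [0, 0, 0], "gripper": 0.05},
    {"xyz": [0, 0, 0.002], "delta_rot": [0, 0, 0], "gripper": 0.05},
    {"xyz": [0, 0, 0], "delta_rot": [0, 0, 0], "gripper": 0.05},
    {"xyz": [0, 0, 0], "delta_rot": [0, 0, 0], "gripper": 0.05}
  ]
}}

```text
time: 15.0
tool_pos: [0.6053, -0.211, 0.1011]
tcp_rot: [-3.132, -0.245, 0.0]
wrist_force: [-1.0, -0.2, -3.1]
width: 0.688
```

{"fn": "arm_command", "kwargs": {
  "rows": [
    {"xyz": [0, 0, 0.002], "delta_rot": [0, 0, 0], "gripper": 0.05},
    {"xyz": [0, 0, 0.001], "delta_rot": [0, 0, 0], "gripper": 0.05},
    {"xyz": [0, 0, 0], "delta_rot": [0, 0, 0], "gripper": 0.05},
    {"xyz": [0, 0, 0], "delta_rot": [0, 0, 0], "gripper": 0.05}
  ]
}}

```text
time: 15.4
tool_pos: [0.6053, -0.2111, 0.0982]
tcp_rot: [-3.132, -0.245, 0.0]
wrist_force: [-0.0, 0.1, -4.5]
width: 0.688
```

```bash
python3 -c "
from h import *
togo([.6055,-.2108,.0972],8.9);print(bot.read_state()['torque'])
snap('side','s8.png')
for i in range(4): print(bot.read_state()['wrist_force'],bot.read_state()['tool_pos']);read_camera('top')
a=cv2.resize(cv2.imread('pics/s8.png')[220:290,280:350],(560,560),interpolation=cv2.INTER_CUBIC)
cv2.imwrite('pics/m8.png',a)
"
```

```text
t 15.4 tcp [ 0.6053 -0.2111  0.0982] yaw 8.94 F [-0.04  0.12 -4.47] w 0.688 q6 -0.53
shift tool now [ 0.0002 -0.0002  0.001 ] shift in target axes [ 0.0002 -0.0002  0.001 ] rot [-0.      0.0001  0.0007]
[0.0249964  0.00596989 0.05895456]
[ 2.57074686e-04 -5.35439522e-01 -4.86582972e+00] [ 0.60540981 -0.2110598   0.09832143]
[ 0.14927693 -0.54965108 -4.28656527] [ 0.60545279 -0.21109881  0.09834934]
[-0.54704334  0.40464657 -3.72687987] [ 0.60541938 -0.21104876  0.09833455]
[-0.50430656 -0.50528293 -3.91849959] [ 0.60544174 -0.21106579  0.09838324]
```

View pics/m8.png

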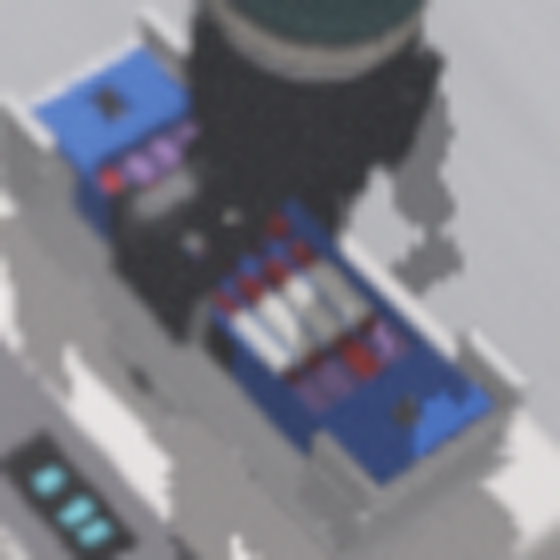

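Both pins now show as dark spots centred in the holes, at (107,100) and (405,412). There's about 1 mm left.

{"fn": "arm_command", "kwargs": {
  "rows": [
    {"xyz": [0, 0, 0.001], "delta_rot": [0, 0, 0], "gripper": 0.05},
    {"xyz": [0, 0, 0.001], "delta_rot": [0, 0, 0], "gripper": 0.05},
    {"xyz": [0, 0, 0], "delta_rot": [0, 0, 0], "gripper": 0.05},
    {"xyz": [0, 0, 0], "delta_rot": [0, 0, 0], "gripper": 0.05},
    {"xyz": [0, 0, 0], "delta_rot": [0, 0, 0], "gripper": 0.05}
  ]
}}

```text
time: 16.15
tool_pos: [0.6056, -0.2111, 0.0973]
tcp_rot: [3.132, 0.245, 0.001]
wrist_force: [-4.0, 0.7, 6.5]
width: 0.692
```

{"fn": "arm_command", "kwargs": {
  "rows": [
    {"xyz": [0, 0, 0], "delta_rot": [0, 0, 0], "gripper": 0.066},
    {"xyz": [0, 0, 0], "delta_rot": [0, 0, 0], "gripper": 0.072},
    {"xyz": [0, 0, 0], "delta_rot": [0, 0, 0], "gripper": 0.085},
    {"xyz": [0, 0, 0], "delta_rot": [0, 0, 0], "gripper": 0.085},
    {"xyz": [0, 0, 0], "delta_rot": [0, 0, 0], "gripper": 0.085},
    {"xyz": [0, 0, -0.01], "delta_rot": [0, 0, 0], "gripper": 0.085},
    {"xyz": [0, 0, -0.03], "delta_rot": [0, 0, 0], "gripper": 0.085},
    {"xyz": [0, 0, -0.04], "delta_rot": [0, 0, 0], "gripper": 0.085},
    {"xyz": [0, 0, -0.04], "delta_rot": [0, 0, 0], "gripper": 0.085},
    {"xyz": [0, 0, 0], "delta_rot": [0, 0, 0], "gripper": 0.085},
    {"xyz": [0, 0, 0], "delta_rot": [0, 0, 0], "gripper": 0.085}
  ]
}}

```text
time: 17.25
tool_pos: [0.6066, -0.2115, 0.2191]
tcp_rot: [3.13, 0.245, 0.007]
wrist_force: [-0.3, 0.3, -0.7]
width: 0.995
```

```bash
python3 -c "
from h import *
togo([.4985,-.1665,.18],8.9)
snap('side','s9.png');snap('top','t9.png')
a=cv2.resize(cv2.imread('pics/s9.png')[220:290,280:350],(400,400),interpolation=cv2.INTER_CUBIC)
b=cv2.resize(cv2.imread('pics/t9.png')[140:220,320:400],(400,400),interpolation=cv2.INTER_CUBIC)
cv2.imwrite('pics/m9.png',np.hstack([a,b]))
"
```

```text
t 17.25 tcp [ 0.6066 -0.2115  0.2191] yaw 8.94 F [-0.32  0.28 -0.73] w 0.995 q6 -0.53
shift tool now [-0.0999 -0.0613  0.0385] shift in target axes [-0.0998 -0.0612  0.0391] rot [ 0.0023 -0.004   0.0006]
```

View pics/m9.png

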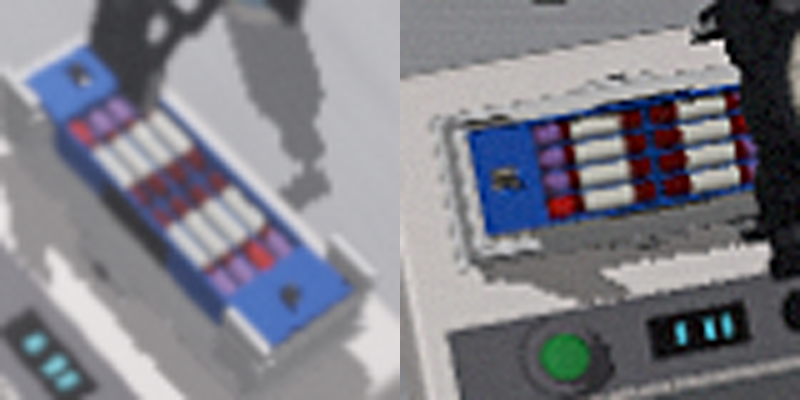

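{"fn": "arm_command", "kwargs": {
  "rows": [
    {"xyz": [-0.033, -0.02, 0], "delta_rot": [0, 0, 0], "gripper": 0.0},
    {"xyz": [-0.033, -0.02, 0], "delta_rot": [0, 0, 0], "gripper": 0.0},
    {"xyz": [-0.033, -0.021, 0.03], "delta_rot": [0, 0, 0], "gripper": 0.0},
    {"xyz": [0, 0, 0.03], "delta_rot": [0, 0, 0], "gripper": 0.0},
    {"xyz": [0, 0, 0.03], "delta_rot": [0, 0, 0], "gripper": 0.0},
    {"xyz": [0, 0, 0], "delta_rot": [0, 0, 0], "gripper": 0.0},
    {"xyz": [0, 0, 0], "delta_rot": [0, 0, 0], "gripper": 0.0},
    {"xyz": [0, 0, 0], "delta_rot": [0, 0, 0], "gripper": 0.0}
  ]
}}

```text
time: 18.15
tool_pos: [0.4991, -0.1666, 0.1274]
tcp_rot: [3.131, 0.245, 0.002]
wrist_force: [-0.4, -0.1, 0.4]
width: 0.001
```

```bash
python3 -c "
from h import *
togo([.4985,-.1665,.09],8.9)
snap('side','s10.png');snap('top','t10.png')
s=load('s10.png')
# hanging tray: fit plane to depth pts of blue lug pixels
hsv=cv2.cvtColor(s['pixels'],cv2.COLOR_RGB2HSV);m=cv2.inRange(hsv,(100,110,50),(125,255,255))
uv=np.argwhere(m>0)[:,::-1];P=depthpt(s,uv);d=P[:,:2]-[.6053,-.2108];a=d@[-.154,.988];b=d@[.988,.154]
for lo,hi in((-.098,-.07),(.07,.098)):
    k=(abs(b)<.03)&(a>lo)&(a<hi)&(P[:,2]>.1);print(k.sum(),P[k].mean(0),np.median(P[k,2]),b[k].min(),b[k].max())
a=cv2.resize(cv2.imread('pics/s10.png')[200:300,250:350],(400,400),interpolation=cv2.INTER_CUBIC)
b=cv2.resize(cv2.imread('pics/t10.png')[130:240,300:410],(400,400),interpolation=cv2.INTER_CUBIC)
cv2.imwrite('pics/m10.png',np.hstack([a,b]))
"
```

```text
t 18.15 tcp [ 0.4991 -0.1666  0.1274] yaw 8.94 F [-0.41 -0.1   0.41] w 0.001 q6 -0.53
shift tool now [-0.0007 -0.0002  0.0374] shift in target axes [-0.0006 -0.0002  0.0374] rot [ 0.0008 -0.0012  0.0006]
158 [ 0.61875044 -0.29404492  0.12217898] 0.12215398038883046 -0.0259725394056772 0.02719949559821673
82 [ 0.5973688  -0.13054369  0.12113588] 0.12113626141408401 -0.02749030029721642 0.027814944986767638
```

View pics/m10.png

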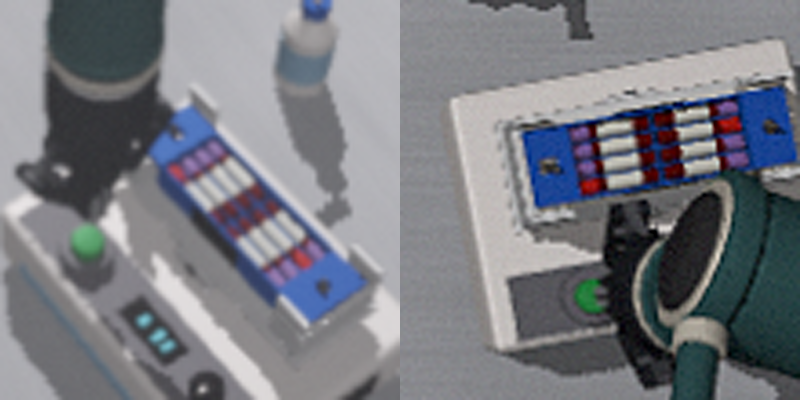

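Both lug tops measure about 0.122 m, so the tray is level and seated. Now I'll press the button.

{"fn": "arm_command", "kwargs": {
  "rows": [
    {"xyz": [-0.0005, 0, 0.015], "delta_rot": [0, 0, 0], "gripper": 0.0},
    {"xyz": [0, 0, 0.012], "delta_rot": [0, 0, 0], "gripper": 0.0},
    {"xyz": [0, 0, 0.006], "delta_rot": [0, 0, 0], "gripper": 0.0},
    {"xyz": [0, 0, 0.004], "delta_rot": [0, 0, 0], "gripper": 0.0},
    {"xyz": [0, 0, 0.004], "delta_rot": [0, 0, 0], "gripper": 0.0},
    {"xyz": [0, 0, 0.003], "delta_rot": [0, 0, 0], "gripper": 0.0},
    {"xyz": [0, 0, 0], "delta_rot": [0, 0, 0], "gripper": 0.0},
    {"xyz": [0, 0, 0], "delta_rot": [0, 0, 0], "gripper": 0.0},
    {"xyz": [0, 0, 0], "delta_rot": [0, 0, 0], "gripper": 0.0}
  ]
}}

```text
time: 19.15
tool_pos: [0.4969, -0.1659, 0.0856]
tcp_rot: [-3.131, -0.245, 0.003]
wrist_force: [-12.5, 4.4, 26.0]
width: 0.0
```

{"fn": "arm_command", "kwargs": {
  "rows": [
    {"xyz": [0, 0, -0.005], "delta_rot": [0, 0, 0], "gripper": 0.0},
    {"xyz": [0, 0, -0.02], "delta_rot": [0, 0, 0], "gripper": 0.0},
    {"xyz": [0, 0, -0.04], "delta_rot": [0, 0, 0], "gripper": 0.0},
    {"xyz": [0, 0, -0.04], "delta_rot": [0, 0, 0], "gripper": 0.0},
    {"xyz": [-0.02, -0.04, -0.03], "delta_rot": [0, 0, 0], "gripper": 0.0},
    {"xyz": [-0.02, -0.045, 0], "delta_rot": [0, 0, 0], "gripper": 0.0},
    {"xyz": [0, -0.045, 0], "delta_rot": [0, 0, 0], "gripper": 0.0},
    {"xyz": [0, -0.045, 0], "delta_rot": [0, 0, 0], "gripper": 0.0},
    {"xyz": [0, 0, 0], "delta_rot": [0, 0, 0], "gripper": 0.0},
    {"xyz": [0, 0, 0], "delta_rot": [0, 0, 0], "gripper": 0.0}
  ]
}}

```text
time: 20.15
tool_pos: [0.4328, -0.0014, 0.2152]
tcp_rot: [3.131, 0.25, 0.001]
wrist_force: [0.4, 0.8, 0.4]
width: 0.006
```

```bash
python3 -c "
from meas import *
togo([.4985,-.1665,.09],8.9)
snap('side','s11.png');snap('top','t11.png')
meas('t11.png',.124,(325,150,415,205))
for n,c in(('top',load('t11.png')),('side',load('s11.png'))):
    hsv=cv2.cvtColor(c['pixels'],cv2.COLOR_RGB2HSV)
    for k,lo,hi in(('green',(50,120,50),(80,255,255)),('yellow',(20,120,80),(35,255,255))):
        nn,l,st,ce=cv2.connectedComponentsWithStats(cv2.inRange(hsv,lo,hi))
        for j in range(1,nn):
            if 40<st[j,4]<5000: print(n,k,ce[j].round(1),depthpt(c,ce[j]).round(4))
a=cv2.resize(cv2.imread('pics/s11.png'),(400,300));b=cv2.resize(cv2.imread('pics/t11.png'),(400,300))
cv2.imwrite('pics/m11.png',np.hstack([a,b]))
"
```

```text
t 20.15 tcp [ 0.4328 -0.0014  0.2152] yaw 9.12 F [0.45 0.75 0.35] w 0.006 q6 -0.22
shift tool now [0.0385 0.1734 0.1254] shift in target axes [0.0393 0.1733 0.1252] rot [ 0.0007 -0.0009  0.0039]
t11.png rect ((605.304443359375, -210.78707885742188), (57.115234375, 195.61184692382812), 8.971205711364746)
top green [352.6 210.9] [[ 0.4986 -0.1655  0.0935]]
top yellow [263.6 273.2] [[0.3347 0.0762 0.0672]]
side yellow [191.7 230.2] [[0.3241 0.061  0.0623]]
```

View pics/m11.png

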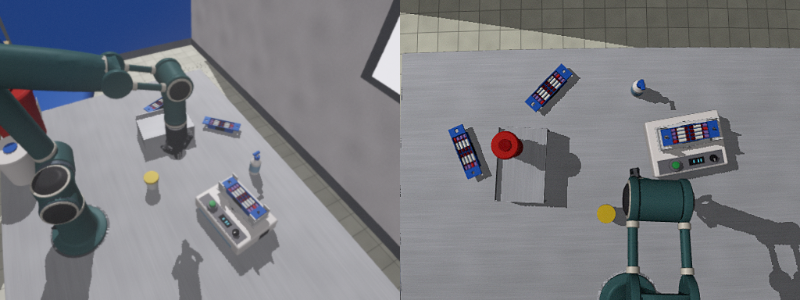

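The tray is centred at (0.6053, -0.2108), which matches the seat. The button is up, the bystanders haven't moved and the arm is clear.

```bash
python3 -c "
from h import *
print(bot.finish_job())"
```

```text
the job is handed in; nothing more can be done
None
```

The tray is hanging on both rocker pins and released, the start button has been pressed, and I handed the job in at about 20 s of the 70 s allowed. No verdict was reported.

I drew the tray out by its lug and set it down on the open counter. I then regripped it on its rubber pads, lowered it onto the pins and let go. Last, I pressed the green button and moved the arm clear.

**Last checks**
- **Tray position:** in the top view its centre is within about 1 mm of the seat, and its long axis is within about 0.1° of the line of the pins.
- **Tray height:** the lug tops read 0.121 and 0.122 m. That is level, but about 2 mm below the expected 0.124 m, which I put down to camera calibration. I measured this just before the button press and did not repeat it.
- **Button:** it bottomed out when pressed and was up again afterwards. The press was harder than needed, with 26 N vertical and about 13 N sideways at the wrist, still under the 40 N limit.
- **Bystanders:** the cup is where it started in the top view. The side view put it about 10 mm off, with the height also changed; the arm may have partly hidden it there. I checked the bottle and sharps container only by eye, and neither had visibly moved.

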